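Lock the sextant down for sea

TASK

Make the sextant fast for sea: with the fingertips push its sliding stowage board fully home along its channel, against the end stop at the far end of the drawer, and then push the lever of the hold-down clamp beside it over past its dead point until it snaps into lock. Only push: do not lift or tip the sextant, and leave the compass, the canister and the dividers where they lie.

Things in the scene. Friction and masses are not known exactly. Their poses are not given: they have to be found in the camera images.
- drawer: Fixed chipped white plywood drawer open on the table, 460 (x) x 620 (y) mm outside, walls 12 mm thick, 62 high, floor 8 mm thick. Origin: centre of its underside; x to its far end, y left, z up; yaw within 0.25 rad of the robot's. Two wooden battens along x (10 mm wide, tops 24 mm above the underside), inner faces at y = -68 and +158 mm, make the channel of the sextant's board.
- end_stop (a point): Foot of the near face of the wooden stop (30 mm high) that closes the far end of the channel: x = +170, y = +45, z = 8 mm in the drawer frame.
- sextant: Loose aluminium sextant fixed flat on a plywood stowage board, 0.7 to 1 kg. Board 190 (x) x 220 (y) x 12 mm, on the drawer's floor, axes as the drawer's, 3 mm clear of each channel batten. Origin: centre of the board's underside. Starts 45 to 80 mm short of the stop; home = origin at x +75, y +45 mm in the drawer frame. Instrument top at most 80 mm up within 80 mm of the near edge, 95 mm beyond.
- board_batten (a point): Middle of the near face (x = -95, y = 0, z = +23 mm in the sextant frame) of the wooden push batten on the board's near edge: 130 mm long across y, 16 mm thick, upright face flush with the board's edge, top 35 mm above the board's underside.
- board_chock (a point): Top centre (x = -32.5, y = -95, z = +26 mm in the sextant frame) of a wooden chock on the board, 15 x 26 mm, 14 high. With the board home, the locked clamp's foot stands beside it on the near side, so the board cannot slide back; with the board short of home the chock is in the foot's way or on its wrong side.
- clamp_lever (a joint): Lever angle, rad. 0 = open (start): leans 0.75 rad from upright to the drawer's -y. Grows as it tips to the drawer's +y, towards the sextant; 0.75 = upright. A spring holds it open up to the dead point near 0.75, then snaps it on to the lock at 1.35 (leaning 0.6 to +y, hold-down arm level). Starting it takes 8 to 12 N at the grip, less near the dead point. It stays in lock by itself.
- lever_grip (a point): Upper end of the lever's black rubber grip (on its axis), 100 mm from the pivot; moves with the lever. The grip is a round bar of 24 mm diameter from 55 to 100 mm from the pivot with a round end (which reaches 12 mm past this point), below it a 12 mm steel rod.
- lever_pivot (a point): Pivot of the clamp lever in its steel bracket: x = +20, y = -145, z = +53 mm in the drawer frame, axis along the drawer's x, so the lever swings in the drawer's y-z plane. The hold-down arm (steel bar 104 mm long, with a rubber foot) is one piece with the lever: nearly upright when open, level towards +y when locked, foot 3 mm above the board.
- canister: Loose brass screw-top canister with knurled lid, 53 mm diameter, 60 mm high; origin centre of its underside. Leave alone.
- bearing_compass: Loose yellow plastic hand bearing compass, disc of 80 mm diameter, about 40 mm high, with a short stub to its -x side; origin centre of the disc's underside. Leave alone.
- dividers: Loose rusty steel pair of dividers lying flat, about 165 mm long along its y, 30 mm wide, 10 mm high; origin near the middle of its underside. Leave alone.

How it is judged:
By the outcome, as a careful person would: the job done as asked, in the order asked, and still so for the second after the job is handed in, with the robot touching nothing.
It also fails if it takes over 54 s, if anything falls off the work surface, if the arm or the gripper's body presses on something with over 40 N, if the wrist force passes 120 N, or if a joint passes its speed limit or range.

ROBOT

A 6-joint arm with a two-finger parallel gripper is mounted at the origin on the work surface. World frame = base frame: x ahead of the robot, y to its left, z up, the work surface at z = 0. Lengths are in m, angles in degrees, forces in N, time in s.
With the tool pointing down it reaches from about 0.35 to 1 m from the base axis. Payload 7.1 kg.
Tool frame: the origin (TCP) lies between the finger pads; the fingertips stand 17 mm ahead of it and the grasp point (between the pads) lies 2 mm behind it; z points along the fingers, y is the line along which they close (so a half turn about z gives the same grasp; the last joint's range is limited). The gripper opens to 85 mm and grips with 20 to 120 N. Pads are 22 mm wide; open, the fingers measure 114 mm over their backs; the gripper's body (76 mm by 85 mm) begins 54 mm behind the grasp point. The pads swing forward as they close: fully open they stand 13 mm farther back than shut.
Start: joints at [-69.385, 24.242, 93.386, -0, 62.372, -1.089], TCP at [0.231, -0.581, 0.248] pointing down, gripper open.
Joint ranges: [-172.04, 172.04], [-51.8, 120.97], [4.93, 147.93], [-75.15, 255.16], [6.16, 154.13], [-145.62, 145.62]. Speed limits (degrees/s): [136.94, 136.94, 172.46, 180, 180, 180].

INTERFACE

Orientations are given as [roll, pitch, yaw] about the fixed x, y, z axes, in that order (R = Rz(yaw) Ry(pitch) Rx(roll)).
In Python, from plant import * gives the robot as it stands. The module is installed in compiled form; this text tells all that it offers.
- The arm moves only by the tool arm_command, never from a script. Its argument "series" is a list of rows, each a list of 5 numbers: the shift along the tool's x, y, z in cm, then the turn about the tool's z in rad, then the opening, from 0 (shut) to 1 (fully open). In form: [[tx, ty, tz, turn, gripper], ...]. A call has 1 to 8 rows; each row shifts and turns the commanded pose from where the row before left it, along the tool's axes as they then stand; what a row does not reach is not made up. A row lasts 1/10 s, in which the tool goes at most 50 mm and 8.59 degrees, less where a joint would pass 70% of its speed; a pose out of reach is approached as far as the arm can. A call with a gripper value outside its range is refused whole. The fingers move at their own pace and stop on an object; "newtons" is the grip in N (left out, the last holds). Time passes only in rows, so rows that do not move let the fingers close. It gives the time, the measured TCP pose, the force, the opening and the grip force at its end, in the units of the state.
- read_state(): the state, without advancing time (a new reading comes with each control period).
- grab_frame(name): name is "scene" or "side" or "wrist"; returns a dict with "pixels" (420x560x3 uint8, red, green, blue), "fov_y" (degrees; the focal length in pixels is half the picture's height over the tangent of half this angle, whatever the lens; pixels are square), "cx", "cy" (the principal point, pixels), "extrinsics" (4x4, takes a point from camera to world coordinates). Camera axes: x right, y down, z forward; pixel columns grow to the right and rows downward; lengths in m; the calibration is good to about 2 mm. A picture is of the moment at which its call begins. There is no depth.
- close_job(): hands the job in; it is judged then, once.
The state is a dict: "time_s": time; "joint_pos": joint angles; "qvel": joint speeds; "joint_efforts": joint torques, N m; "tcp_pos": TCP position; "tcp_rot": TCP orientation; "wrist_force": force on the tool from outside, world axes, zero at the start; "moment": the same for the moment, N m; "width": finger opening in m; "grip_force": force on a finger pad.
Only numpy, scipy, OpenCV 4.12 (cv2) and the standard library are available. Lean on these libraries where they do the work, as an engineer would, in place of code of your own. Each camera call takes 0.05 s, during which the arm holds its last target. There are 200 camera calls.

## Working session

There is one attempt and no reset: what is moved stays moved. The work goes in short steps, Python scripts to look and compute and a tool call to move; the robot and the scene stay as the last step left them, time stands still between calls to the robot, and variables do not carry over. Pictures are saved under pics/ and viewed, at most 10 in all, crops included, and the job is handed in when it is done.

Besides the shell and the picture viewer there is one more tool, called after "Request:" in YAML: its name, and indented under it one key for each argument. arm_command: Moves the arm, as the interface text tells. Its arguments: {"type":"object","properties":{"series":{"type":"array"},"newtons":{"type":"number"}},"required":["series"]}

```bash
mkdir -p pics; cat > h.py <<'E'
from plant import *
import numpy as np, cv2
def K(f):
    h=f["pixels"].shape[0]; F=h/2/np.tan(np.radians(f["fov_y"])/2); return F
def save(n,fn):
    f=grab_frame(n); cv2.imwrite("pics/"+fn,cv2.cvtColor(f["pixels"],cv2.COLOR_RGB2BGR))
    np.savez("pics/"+fn+".npz",F=K(f),cx=f["cx"],cy=f["cy"],T=f["extrinsics"]); return f
def load(fn): return np.load("pics/"+fn+".npz")
def proj(c,P):
    P=np.atleast_2d(P); p=(P-c["T"][:3,3])@c["T"][:3,:3]; return np.c_[c["F"]*p[:,0]/p[:,2]+c["cx"],c["F"]*p[:,1]/p[:,2]+c["cy"]]
def ray(c,u,v,z):
    d=c["T"][:3,:3]@np.array([(u-c["cx"])/c["F"],(v-c["cy"])/c["F"],1]); o=c["T"][:3,3]; return o+d*(z-o[2])/d[2]
E
python3 - <<'E'
from h import *
for n in ["scene","side"]:
    f=save(n,n+"0.png"); print(n,K(f),f["cx"],f["cy"],f["extrinsics"].round(3).tolist())
a=cv2.imread("pics/scene0.png");b=cv2.imread("pics/side0.png")
print(read_state()["tcp_rot"])
E
```

```text
scene 504.63536550573093 285.85911536058234 215.46917051135796 [[0.52, 0.671, -0.529, 1.047], [0.854, -0.408, 0.322, -0.238], [-0.0, -0.619, -0.785, 0.818], [0.0, 0.0, 0.0, 1.0]]
side 498.9698539060295 274.77057348211457 210.5171229676765 [[-0.757, -0.479, 0.445, 0.101], [-0.654, 0.557, -0.512, 0.577], [-0.002, -0.678, -0.735, 0.837], [0.0, 0.0, 0.0, 1.0]]
[-1.79917662e+02 -2.75215987e-03  2.17021551e+01]
```

View pics/scene0.png

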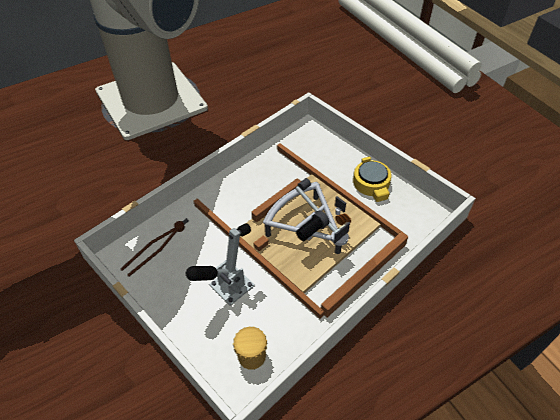

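View pics/side0.png

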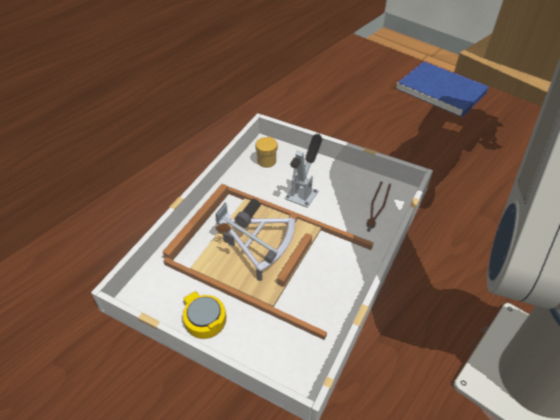

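The scene view shows the drawer's rim corners at about (309,95), (474,200), (235,418) and (79,240). The lever is at (200,272), the push batten runs from (255,212) to (300,183), and the chock is near (262,243). In the side view the rim corners are at (431,172), (260,117) and (100,295). The lever tip is at (316,138), and the push batten runs from (282,278) to (308,240).

```bash
cat > fit.py <<'E'
from h import *
from scipy.optimize import least_squares
S,D=load("scene0.png"),load("side0.png")
def W(q,P):
    P=np.atleast_2d(P); c,s=np.cos(q[2]),np.sin(q[2]); return np.c_[q[0]+c*P[:,0]-s*P[:,1],q[1]+s*P[:,0]+c*P[:,1],P[:,2]]
z=.062
A=[(S,309,95,-.23,.31,z),(S,474,200,.23,.31,z),(S,79,240,-.23,-.31,z),(D,431,172,-.23,-.31,z),(D,260,117,.23,-.31,z),(D,100,295,.23,.31,z)]
r=lambda q:np.concatenate([(proj(c,W(q,[[x,y,zz]]))[0]-[u,v]) for c,u,v,x,y,zz in A])
if __name__=="__main__":
    o=least_squares(r,[.6,0,0],loss="soft_l1"); print(o.x,r(o.x).round(1)); np.save("q.npy",o.x); q=o.x
    for n,c,box in [("scene0",S,(180,160,420,330)),("side0",D,(150,110,390,340))]:
        im=cv2.imread(f"pics/{n}.png"); x0,y0,x1,y1=box; k=3 if n=="scene0" else 2.5
        im=cv2.resize(im[y0:y1,x0:x1],None,fx=k,fy=k,interpolation=cv2.INTER_CUBIC)
        def line(P,col):
            p=((proj(c,W(q,P))-[x0,y0]+.5)*k).astype(int); cv2.polylines(im,[p.reshape(-1,1,2)],False,col,1)
        line([[.17,-.068,.038],[.17,.158,.038]],(0,255,0))
        line([[.17,-.068,.008],[.17,.158,.008]],(0,255,255))
        for y in(-.068,.158): line([[-.2,y,.024],[.17,y,.024]],(255,0,0))
        for s in(.0,.02): # board at gap 60 +-
            xx=.075-.06-.095+s
            line([[xx,-.02,.043],[xx,.11,.043]],(255,0,255))
            line([[xx+.19,-.065,.02],[xx+.19,.155,.02]],(255,0,255))
        line([[.02,-.145,.053],[.02,-.145-.1*np.sin(.75),.053+.1*np.cos(.75)]],(0,0,255))
        cv2.imwrite(f"pics/{n}_ov.png",im); print(im.shape)
E
python3 fit.py
```

```text
[0.53551289 0.06151858 0.21966149] [ -0.6  -4.6   1.5  -2.9  -6.5  -2.1   1.4  -1.4  -3.1  -3.6 -10.3  -1.9]
(510, 720, 3)
(575, 600, 3)
```

View pics/scene0_ov.png

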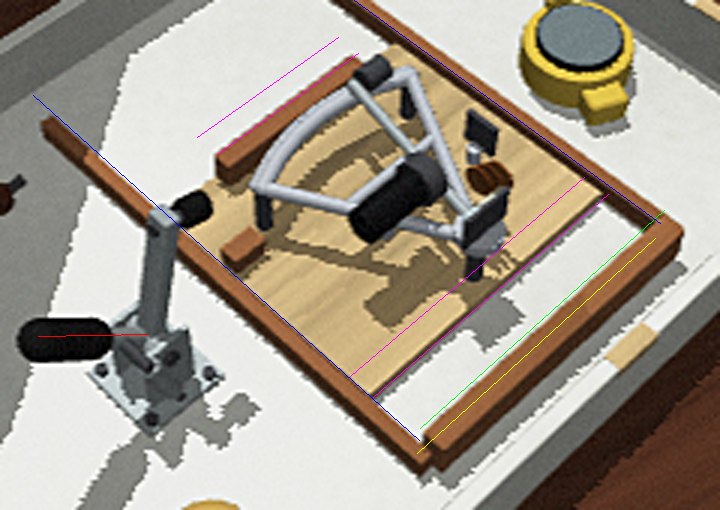

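View pics/side0_ov.png

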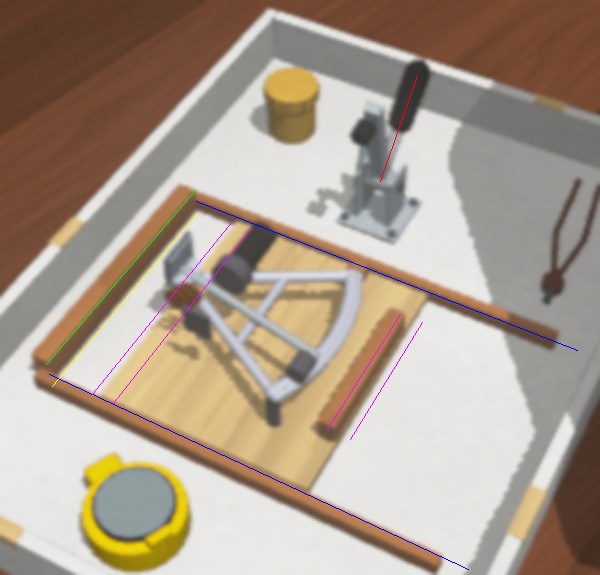

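```bash
cat > go.py <<'E'
from fit import *
from scipy.spatial.transform import Rotation as R
q=np.load("q.npy")
def state():
    s=read_state(); return s,R.from_euler("xyz",s["tcp_rot"],degrees=True)
def to(P): # drawer point -> shift in tool cm, yaw error
    s,r=state(); d=r.inv().apply(W(q,P)[0]-s["tcp_pos"])*100
    dy=np.radians(s["tcp_rot"][2])-q[2]
    return d.round(2),round(dy,3)
def where():
    s,r=state(); p=np.array(s["tcp_pos"]); c,n=np.cos(q[2]),np.sin(q[2]); d=p[:2]-q[:2]
    return np.array([c*d[0]+n*d[1],-n*d[0]+c*d[1],p[2]]).round(4),s["wrist_force"],s["time_s"]
E
python3 -c "
from go import *
# refine drawer pose with inner points
A+= [(S,180+665/3,160+222/3,.17,.158,.038),(S,180+427/3,160+436/3,.17,-.068,.038),(D,150+197/2.5,110+197/2.5,.17,-.068,.038),(D,150+46/2.5,110+362/2.5,.17,.158,.038)]
o=least_squares(r,q,loss='soft_l1');print(o.x,r(o.x).round(1))
A=A[6:];o=least_squares(r,q,loss='soft_l1');print(o.x,r(o.x).round(1))
print(to([-.11,.045,.15]),where())"
```

```text
[0.53816468 0.06039643 0.21881833] [ -0.2  -3.8   2.1  -1.7  -6.6  -1.    0.7  -2.1  -3.5  -4.2 -10.6  -3.2
  -0.4  -2.9  -2.5  -1.4  -1.6  -3.8  -0.7  -0.6]
[0.53816468 0.06039643 0.21881833] [ -0.2  -3.8   2.1  -1.7  -6.6  -1.    0.7  -2.1  -3.5  -4.2 -10.6  -3.2
  -0.4  -2.9  -2.5  -1.4  -1.6  -3.8  -0.7  -0.6]
(array([ 41.88, -54.54,   9.84]), np.float64(0.159)) (array([-0.4371, -0.56  ,  0.2476]), array([-0.07536261,  0.0861988 , -0.44498236]), 0.1)
```

```bash
python3 -c "
import numpy as np; np.save('q.npy',[.537,.061,.219])"
```

Request:
arm_command:
  series:
    - [1, 0, 0, 0.08, 0.5]
    - [0, -1, 0, 0.08, 0.5]
    - [2, -3.8, 0, 0, 0.5]
    - [2, -3.8, 0, 0, 0.5]
    - [2, -3.8, 0, 0, 0.5]
    - [2, -3.8, 0, 0, 0.5]
    - [2, -3.8, 0, 0, 0.5]
    - [2, -3.8, 0, 0, 0.5]

```text
time_s: 0.9
tcp_pos: [0.3051, -0.317, 0.2481]
tcp_rot: [-180.0, 0.0, 12.5]
wrist_force: [1.1, -0.2, -0.9]
width: 0.0428
grip_force: 0.0
```

Request:
arm_command:
  series:
    - [2, -3.8, 0, 0, 0.5]
    - [2, -3.8, 0, 0, 0.5]
    - [2, -3.8, 0, 0, 0.5]
    - [2, -3.8, 0, 0, 0.5]
    - [2, -3.8, 0, 0, 0.5]
    - [2, -3.8, 0, 0, 0.5]
    - [2, -3.8, 0, 0, 0.5]
    - [0, 0, 0, 0, 0.5]

```text
time_s: 1.7
tcp_pos: [0.3848, -0.0249, 0.2484]
tcp_rot: [-180.0, -0.0, 12.9]
wrist_force: [-0.9, -0.9, 0.4]
width: 0.0424
grip_force: 0.0
```

```bash
python3 -c "
from go import *
print(to([-.11,.045,.038]),where(),read_state()['width'])"
```

```text
(array([ 5.76, -9.53, 21.05]), np.float64(0.006)) (array([-0.1672, -0.0508,  0.2484]), array([-0.91565711, -0.94406896,  0.40125908]), 1.7) 0.042391432639454496
```

Request:
arm_command:
  series:
    - [1.5, -3, 0, 0, 0.5]
    - [1.5, -3, 0, 0, 0.5]
    - [1, -3.5, 0, 0, 0.5]
    - [0, 0, 3, 0, 0.5]
    - [0, 0, 3, 0, 0.5]
    - [0, 0, 3, 0, 0.5]
    - [0, 0, 3, 0, 0.5]
    - [0, 0, 0, 0, 0.5]

```text
time_s: 2.5
tcp_pos: [0.3998, 0.0717, 0.1255]
tcp_rot: [-180.0, 0.4, 12.5]
wrist_force: [0.5, -0.8, 0.0]
width: 0.0429
grip_force: 0.0
```

```bash
python3 -c "
from go import *
print(to([-.11,.045,.038]),where(),read_state()['width'])
f=save('wrist','w1.png');save('side','side1.png')
a=cv2.imread('pics/w1.png');b=cv2.imread('pics/side1.png');cv2.imwrite('pics/j1.png',cv2.resize(np.hstack([a[:,80:480],b[:,50:450]]),(800,420)))"
```

```text
(array([ 2.22, -0.48,  8.74]), np.float64(-0.001)) (array([-0.1316,  0.0402,  0.1255]), array([ 0.48464409, -0.83965721,  0.02016073]), 2.5) 0.04289245207414037
```

View pics/j1.png

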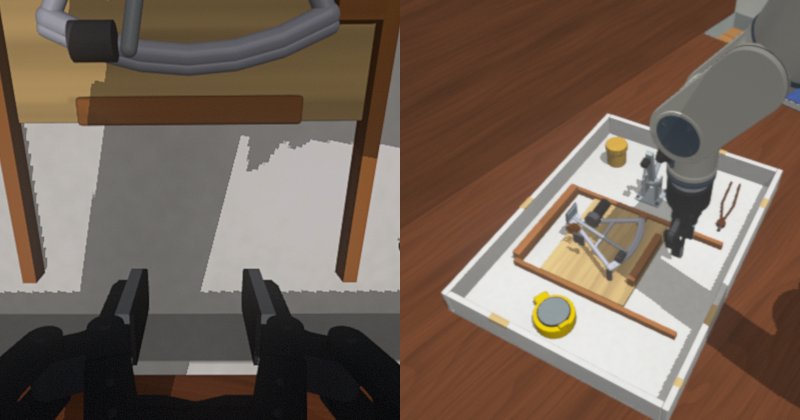

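The wrist view shows the push batten's near edge at row 123, columns 78–302, centred on the two fingers. The side view shows the fingers clear of the near edge, with nothing disturbed.

```bash
python3 -c "
from go import *
c=load('w1.png')
for u in(158,382):
  p=ray(c,u,99,.043);pp=ray(c,u,124,.043)
  for x in(p,pp):
    d=x[:2]-q[:2];a,n=np.cos(q[2]),np.sin(q[2]);print((a*d[0]+n*d[1]).round(4),(-n*d[0]+a*d[1]).round(4))"
```

```text
-0.0525 0.1069
-0.0662 0.1084
-0.0526 -0.0198
-0.0664 -0.0212
```

Request:
arm_command:
  series:
    - [0, -0.3, 2.5, 0, 0.5]
    - [0, 0, 2.5, 0, 0.5]
    - [0, 0, 2.5, 0, 0.5]
    - [0, 0, 1.2, 0, 0.5]
    - [0, 0, 0, 0, 0.5]

```text
time_s: 3.1
tcp_pos: [0.4023, 0.0754, 0.0416]
tcp_rot: [180.0, 0.0, 12.5]
wrist_force: [1.0, 0.0, -0.1]
width: 0.043
grip_force: 0.0
```

Request:
arm_command:
  series:
    - [2, 0, 0.2, 0, 0.5]
    - [2, 0, 0, 0, 0.5]
    - [1, 0, 0, 0, 0.5]
    - [0.8, 0, 0, 0, 0.5]
    - [0.8, 0, 0, 0, 0.5]
    - [0.8, 0, 0, 0, 0.5]
    - [0, 0, 0, 0, 0.5]

```text
time_s: 3.8
tcp_pos: [0.473, 0.0914, 0.0402]
tcp_rot: [-180.0, 0.1, 12.5]
wrist_force: [-4.1, -1.5, 3.7]
width: 0.0429
grip_force: 2.2
```

```bash
python3 -c "
from go import *
print(where())"
```

```text
(array([-0.0559,  0.0436,  0.0402]), array([-4.14116087, -1.46478834,  3.73641787]), 3.8)
```

Request:
arm_command:
  series:
    - [0.5, 0, 0, 0, 0.5]
    - [0.5, 0, 0, 0, 0.5]
    - [0.5, 0, 0, 0, 0.5]
    - [0.4, 0, 0, 0, 0.5]
    - [0, 0, 0, 0, 0.5]

```text
time_s: 4.3
tcp_pos: [0.4914, 0.0955, 0.0399]
tcp_rot: [-180.0, 0.1, 12.5]
wrist_force: [-5.6, -0.2, 2.0]
width: 0.0426
grip_force: 2.5
```

Request:
arm_command:
  series:
    - [0.2, 0, 0, 0, 0.5]
    - [0.2, 0, 0, 0, 0.5]
    - [0, 0, 0, 0, 0.5]

```text
time_s: 4.6
tcp_pos: [0.4943, 0.0962, 0.0397]
tcp_rot: [-180.0, 0.2, 12.5]
wrist_force: [-7.1, -1.2, 3.7]
width: 0.0425
grip_force: 3.9
```

```bash
python3 -c "
from go import *
print(where())"
```

```text
(array([-0.0341,  0.0436,  0.0397]), array([-7.1482753 , -1.20617663,  3.66190202]), 4.6)
```

Request:
arm_command:
  series:
    - [0.2, 0, 0, 0, 0.5]
    - [0.2, 0, 0, 0, 0.5]
    - [0, 0, 0, 0, 0.5]

```text
time_s: 4.9
tcp_pos: [0.4965, 0.0967, 0.0395]
tcp_rot: [-180.0, 0.4, 12.5]
wrist_force: [-12.9, -2.0, 10.4]
width: 0.0429
grip_force: 6.5
```

Request:
arm_command:
  series:
    - [0.2, 0, 0, 0, 0.5]
    - [0, 0, 0, 0, 0.5]

```text
time_s: 5.1
tcp_pos: [0.4965, 0.0967, 0.0393]
tcp_rot: [-180.0, 0.7, 12.5]
wrist_force: [-16.3, -3.8, 13.1]
width: 0.0428
grip_force: 8.9
```

```bash
python3 -c "
from go import *
print(where())"
```

```text
(array([-0.0318,  0.0436,  0.0393]), array([-16.28445038,  -3.81253892,  13.06550626]), 5.1)
```

Request:
arm_command:
  series:
    - [0.3, 0, 0, 0, 0.5]
    - [0, 0, 0, 0, 0.5]

```text
time_s: 5.3
tcp_pos: [0.4965, 0.0968, 0.0389]
tcp_rot: [-180.0, 1.0, 12.5]
wrist_force: [-24.1, -6.5, 19.4]
width: 0.0427
grip_force: 12.6
```

Request:
arm_command:
  series:
    - [-1, 0, 0, 0, 0.5]
    - [-2, 0, 0, 0, 0.5]
    - [-2, 0, 0, 0, 0.5]
    - [-2, 0, -2, 0, 0.5]
    - [0, 0, -4, 0, 0]
    - [0, 0, -4, 0, 0]
    - [0, 0, -4, 0, 0]
    - [0, 0, 0, 0, 0]

```text
time_s: 6.1
tcp_pos: [0.441, 0.084, 0.1849]
tcp_rot: [180.0, -0.7, 12.5]
wrist_force: [-0.0, -0.6, -0.6]
width: 0.0001
grip_force: 0.0
```

```bash
python3 -c "
from go import *
print(where(),read_state()['joint_pos'].round(1),to([.02,-.265,.22]))
f=save('wrist','w2.png');save('scene','scene2.png')
a=cv2.imread('pics/w2.png');b=cv2.imread('pics/scene2.png');cv2.imwrite('pics/j2.png',cv2.resize(np.hstack([a[:,80:480],b[:,80:480]]),(800,420)))"
```

```text
(array([-0.0887,  0.0433,  0.1849]), array([-0.03664175, -0.63205575, -0.56551841]), 6.1) [  9.3  14.8 118.3   0.   46.2  86.7] (array([10.93, 30.83, -3.35]), np.float64(-0.0))
```

View pics/j2.png

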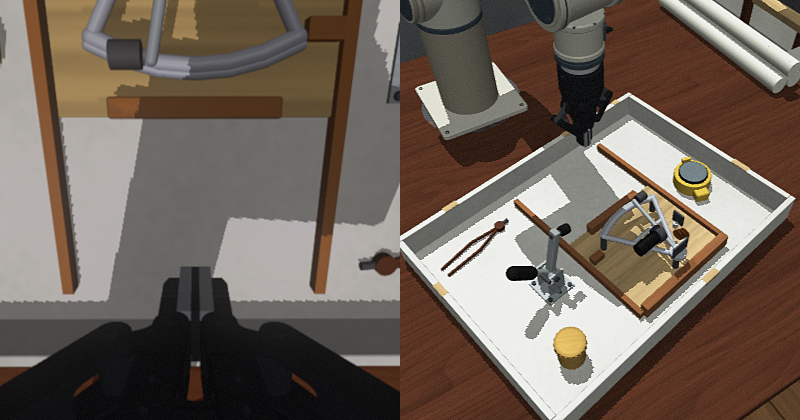

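The board lies against the end stop with no gap visible. In the right half, its far edge meets the stop from about (645,300) to (722,240), and the loose items are where they were.

Request:
arm_command:
  series:
    - [0, 0, -3.5, 0, 0]
    - [0, 0, -3.5, 0, 0]
    - [0, 4, 0, 0, 0]
    - [0, 4, 0, 0, 0]
    - [0, 4, 0, 0, 0]
    - [0, 4, 0, 0, 0]
    - [0, 4, 0, 0, 0]
    - [0, 4, 0, 0, 0]

```text
time_s: 7.0
tcp_pos: [0.4887, -0.1524, 0.2479]
tcp_rot: [-179.9, 0.1, 12.5]
wrist_force: [-0.6, 1.0, 0.4]
width: -0.0001
grip_force: 0.0
```

Request:
arm_command:
  series:
    - [0, 4, 0, 0, 0]
    - [0, 4, 0, 0, 0]
    - [3, 0, 0, 0, 0]
    - [3, 0, 0, 0, 0]
    - [3, 0, 0, -0.14, 0]
    - [0, 0, 0, -0.14, 0]
    - [0, 0, 0, -0.14, 0]
    - [0, 0, 0, -0.14, 0]

```text
time_s: 7.8
tcp_pos: [0.5939, -0.2091, 0.2471]
tcp_rot: [-179.9, 0.1, 45.0]
wrist_force: [0.7, 0.6, 0.7]
width: -0.0003
grip_force: 0.0
```

Request:
arm_command:
  series:
    - [0, 0, 0, -0.14, 0]
    - [0, 0, 0, -0.14, 0]
    - [0, 0, 0, -0.14, 0]
    - [0, 0, 0, -0.14, 0]
    - [0, 0, 0, -0.14, 0]
    - [0, 0, 0, -0.14, 0]
    - [0, 0, 0, -0.14, 0]
    - [0, 0, 0, 0, 0]

```text
time_s: 8.6
tcp_pos: [0.5938, -0.2093, 0.2475]
tcp_rot: [-179.9, -0.1, 100.8]
wrist_force: [0.4, -0.0, -0.5]
width: 0.0001
grip_force: 0.0
```

```bash
python3 -c "
from go import *
print(where(),read_state()['joint_pos'].round(1),to([.02,-.265,.132]))"
```

```text
(array([-0.0033, -0.2762,  0.2475]), array([ 0.40439424, -0.0315303 , -0.47452163]), 8.6) [-20.5  24.7  92.7  -0.   62.7 -31.3] (array([ 1.17,  2.32, 11.55]), np.float64(1.541))
```

Request:
arm_command:
  series:
    - [0, 2.3, 0, -0.03, 0]
    - [0, 0, 3, 0, 0]
    - [0, 0, 3, 0, 0]
    - [0, 0, 3, 0, 0]
    - [0, 0, 2.5, 0, 0]
    - [0, 0, 0, 0, 0]

```text
time_s: 9.2
tcp_pos: [0.614, -0.2041, 0.1295]
tcp_rot: [-179.6, -0.3, 102.3]
wrist_force: [0.6, -0.4, -0.0]
width: 0.0003
grip_force: 0.0
```

```bash
python3 -c "
from go import *
print(where())
save('wrist','w3.png');save('scene','scene3.png')
a=cv2.imread('pics/w3.png');b=cv2.imread('pics/scene3.png');b=cv2.resize(b[190:350,130:282],(400,420))
cv2.imwrite('pics/j3.png',np.hstack([a[:,80:480],b]))"
```

```text
(array([ 0.0175, -0.2755,  0.1295]), array([ 0.58303015, -0.37010208, -0.03879085]), 9.2)
```

View pics/j3.png

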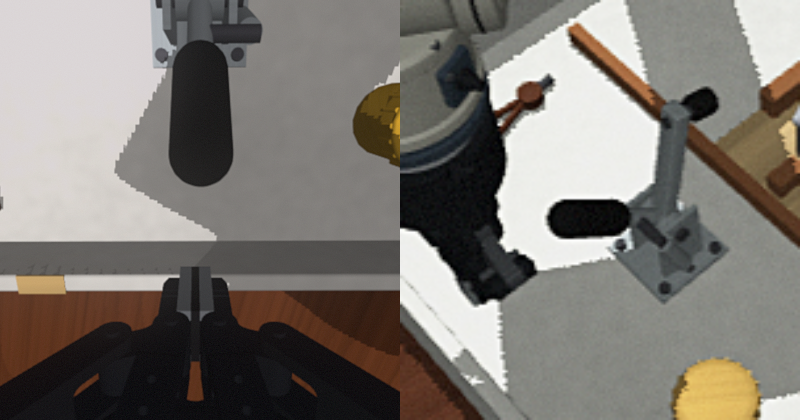

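The fingers line up with the grip. In the left half the grip runs from (200,45) to (200,185) and the fingers are at column 196, with the grip's end ahead of them.

Request:
arm_command:
  series:
    - [1.5, 0, 0, 0, 0]
    - [1.5, 0, 0, 0, 0]
    - [1, 0.2, 0, 0, 0]
    - [1, 0, 0, 0, 0]
    - [1, 0, 0, 0, 0]
    - [1, 0, 0, 0, 0]
    - [0, 0, 0, 0, 0]

```text
time_s: 10.0
tcp_pos: [0.6091, -0.1372, 0.1387]
tcp_rot: [179.3, 0.4, 102.5]
wrist_force: [5.0, -7.4, 4.7]
width: -0.0001
grip_force: 4.4
```

Request:
arm_command:
  series:
    - [1, 0, 0, 0, 0]
    - [1, 0, 0, 0, 0]
    - [1, 0, 0, 0, 0]
    - [0, 0, 0, 0, 0]

```text
time_s: 10.4
tcp_pos: [0.5973, -0.1056, 0.1352]
tcp_rot: [179.9, 0.0, 102.6]
wrist_force: [-0.7, -0.5, 0.4]
width: -0.0002
grip_force: 0.1
```

```bash
python3 -c "
from go import *
print(where())"
```

```text
(array([ 0.0226, -0.1757,  0.1352]), array([-0.68909931, -0.54883223,  0.41730159]), 10.4)
```

```bash
python3 -c "
from go import *
save('wrist','w4.png');save('scene','scene4.png')
a=cv2.imread('pics/w4.png');b=cv2.imread('pics/scene4.png');b=cv2.resize(b[160:360,150:340],(400,420))
cv2.imwrite('pics/j4.png',np.hstack([a[:,80:480],b]))"
```

```text
(no output)
```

View pics/j4.png

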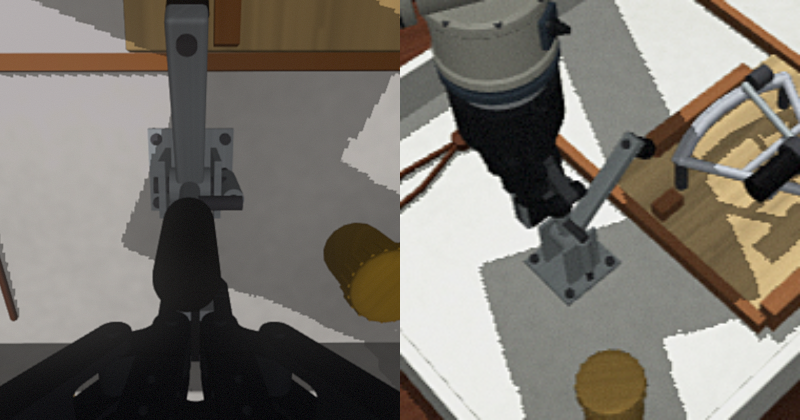

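The lever has followed the fingers and is nearly upright. In the left half the grip is at (187,255), still in front of the fingers, with the arm swinging down towards the board.

Request:
arm_command:
  series:
    - [0.8, 0, 0, 0, 0]
    - [0.8, 0, 0, 0, 0]
    - [0.8, 0, 0, 0, 0]
    - [0, 0, 0, 0, 0]
    - [0, 0, 0, 0, 0]

```text
time_s: 11.0
tcp_pos: [0.5918, -0.0832, 0.1342]
tcp_rot: [-180.0, -0.0, 102.5]
wrist_force: [0.6, -0.1, 1.0]
width: -0.0001
grip_force: 0.0
```

Request:
arm_command:
  series:
    - [-1.5, 0, 0, 0, 0]
    - [-3, 0, 0, 0, 0]
    - [-3, 0, 0, 0, 0]
    - [-3, 0, -2, 0, 0]
    - [0, 0, -4, 0, 0]
    - [0, 0, -4, 0, 0]
    - [0, 0, 0, 0, 0]
    - [0, 0, 0, 0, 0]

```text
time_s: 11.8
tcp_pos: [0.6152, -0.1876, 0.2355]
tcp_rot: [179.9, 0.1, 102.4]
wrist_force: [0.8, 0.2, 0.1]
width: 0.0001
grip_force: 0.0
```

```bash
python3 -c "
from go import *
print(where())
save('side','side5.png');save('scene','scene5.png')
c=load('scene5.png')
a=cv2.imread('pics/side5.png')[100:310,180:380];b=cv2.imread('pics/scene5.png')
print(proj(c,W(q,[[.02,-.145+.1*np.sin(.6),.053+.1*np.cos(.6)],[.02,-.145,.053]])))
b=b[150:360,160:360]
cv2.imwrite('pics/j5.png',cv2.resize(np.hstack([a,b]),(800,420)))"
```

```text
(array([ 0.0224, -0.2596,  0.2355]), array([0.84368191, 0.20161481, 0.11382319]), 11.8)
[[250.41926652 225.97336631]
 [229.09418747 271.60074322]]
```

View pics/j5.png

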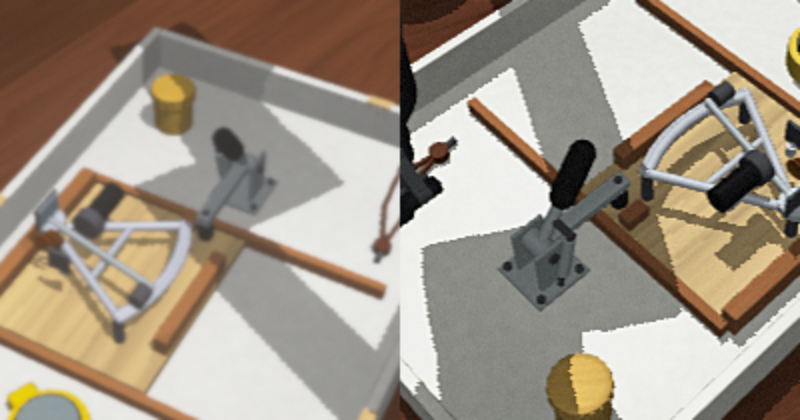

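The lever is locked: its grip end sits at scene pixel (250,224), against (250,226) predicted for lock. The arm is level, its foot is on the near side of the chock, and the board is against the stop. Nothing else has moved.

```bash
python3 -c "
from plant import *
print(close_job())"
```

```text
the job is handed in; nothing more can be done
None
```

The sextant's board is fully home against the end stop, the clamp lever is snapped into lock with its foot on the near side of the chock, nothing else was moved, and the job was handed in at about 12 s.

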